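# Rack the painted model tubes on their colour-matched drying cradles

### The arm

A 6-joint arm with a two-finger parallel gripper is mounted at the origin on the work surface. World frame = base frame: x ahead of the robot, y to its left, z up, the work surface at z = 0. Lengths are in mm, angles in rad, forces in N, time in s.
With the tool pointing down it reaches from about 275 to 750 mm from the base axis. Payload 10.2 kg.
Tool frame: the origin (TCP) lies between the finger pads; the fingertips stand 11 mm ahead of it and the grasp point (between the pads) lies 8 mm behind it (ctrl.nose_length is the distance from the TCP to the fingertips, in mm); x points along the fingers, y is the direction in which the jaws open and shut, and the axes are right-handed (so a half turn about x gives the same grasp; the last joint's range is limited). The gripper opens to 85 mm and grips with 20 to 120 N. Pads are 22 mm wide; open, the fingers measure 114 mm over their backs; the gripper's body (76 mm by 85 mm) begins 54 mm behind the grasp point. The pads swing forward as they close: fully open they stand 13 mm farther back than shut.
Start: joints at [-1.55, 0.313, 1.498, -0, 1.331, -0.223], TCP at [126.717, -509.484, 214.894] pointing down, gripper open.
Joint ranges: [-2.94, 2.94], [-0.97, 2.17], [0.19, 2.56], [-1.23, 4.37], [0.02, 3.11], [-2.88, 2.88]. Speed limits (rad/s): [2.39, 2.39, 3.01, 3.14, 3.14, 3.14].

### API

Orientations are given as a unit quaternion [w, x, y, z].
In Python, from rig import ctrl, capture, ticket gives the robot as it stands.
- The arm moves only by the tool step_arm, never from a script. Its argument "commands" is a list of rows, each a list of 2 entries, a list of its own where there are three numbers: the shift along the world's x, y, z normalised to -1 to 1, where 1 is 0.04 m, then the turn about the world's z normalised to -1 to 1, where 1 is 180 degrees. A call has 1 to 5 rows; each row shifts and turns the commanded pose from where the row before left it; what a row does not reach is not made up. A row lasts 1/10 s, in which the tool goes at most 50 mm and 8.59 degrees, less where a joint would pass 70% of its speed; a pose out of reach is approached as far as the arm can. A call with a number of a shift or a turn outside -1 to 1 is refused whole. A call with a gripper value outside its range is refused whole. "gripper" is the closure, from -1 (fully open) to 1 (shut), so that 0 is half open, set as the call begins (left out, the last holds). The fingers move at their own pace and stop on an object; "force" is the grip in N (left out, the last holds). Time passes only in rows, so rows that do not move let the fingers close. It gives the time, the measured TCP pose, the force and the opening at its end, in the units of the state.
- ctrl.sense(): the state, without advancing time (a new reading comes with each control period).
- capture(name): name is "scene" or "side" or "wrist"; returns a dict with "image" (384x512x3 uint8, blue, green, red), "fov_y" (degrees; the focal length in pixels is half the picture's height over the tangent of half this angle, whatever the lens; pixels are square), "cx", "cy" (the principal point, pixels), "origin" and "orientation" of the camera in the world. Camera axes: x right, y down, z forward; pixel columns grow to the right and rows downward; lengths in mm; the calibration is good to about 2 mm. A picture is of the moment at which its call begins. There is no depth.
- ticket.finish_job(): hands the job in, once; it reports no verdict.
The state is a dict: "time_s": time; "joints": joint angles; "dq": joint speeds; "tau": joint torques, N m; "eef_pos": TCP position; "ee_rot": TCP orientation; "force": force on the tool from outside, world axes, zero at the start; "wrist_torque": the same for the moment, N m; "grip_width": opening from 0.0 (shut) to 1.0 (fully open).
Only numpy, scipy, OpenCV 4.12 (cv2) and the standard library are available. Lean on these libraries where they do the work, as an engineer would, in place of code of your own. Each camera call takes 0.05 s, during which the arm holds its last target.

### The job

Four model tubes, each with a painted colour band, lie about on the cutting mat. Lay every tube in the V notches of the drying cradle whose base plate has the same colour as its band, centred lengthwise so that both black caps hang clear outside the uprights and it sits fully down in both notches, then let go. Leave the paint jar and the steel dish where they are.

Things in the scene. Friction and masses are not known exactly. Their poses are not given: they have to be found in the camera images.
- tube_yellow: loose tube, yellow painted middle, black ends, lying on a mat whose top is at z = 0.002 m. 120 mm long, about 45 g. Origin mid-length on its axis; x along it (ends alike). Round, 26 mm diameter, over the middle 90 mm (colour: middle 64 mm); 15 mm end caps are hexagonal, 30 mm across flats, so it does not roll: axis 15 mm above the mat. Grasp the colour band.
- tube_red: loose tube, red painted middle, black ends, lying on a mat whose top is at z = 0.002 m. 120 mm long, about 45 g. Origin mid-length on its axis; x along it (ends alike). Round, 26 mm diameter, over the middle 90 mm (colour: middle 64 mm); 15 mm end caps are hexagonal, 30 mm across flats, so it does not roll: axis 15 mm above the mat. Grasp the colour band.
- tube_blue: loose tube, blue painted middle, black ends, lying on a mat whose top is at z = 0.002 m. 120 mm long, about 45 g. Origin mid-length on its axis; x along it (ends alike). Round, 26 mm diameter, over the middle 90 mm (colour: middle 64 mm); 15 mm end caps are hexagonal, 30 mm across flats, so it does not roll: axis 15 mm above the mat. Grasp the colour band.
- tube_white: loose tube, white painted middle, black ends, lying on a mat whose top is at z = 0.002 m. 120 mm long, about 45 g. Origin mid-length on its axis; x along it (ends alike). Round, 26 mm diameter, over the middle 90 mm (colour: middle 64 mm); 15 mm end caps are hexagonal, 30 mm across flats, so it does not roll: axis 15 mm above the mat. Grasp the colour band.
- cradle_yellow: fixed cradle, yellow base 120 x 70 x 6 mm on the mat. Origin: centre of underside; x along its length, z up. Grey uprights 5 mm thick at x = -30 and +30 mm (55 mm gap for fingers), 57 mm wide, tops 54 mm up, each a 45-degree V notch open upwards, 52 mm wide at the mouth. A tube seated along x has its axis 45 mm above the origin, its caps outside the uprights.
- cradle_red: fixed cradle, red base 120 x 70 x 6 mm on the mat. Origin: centre of underside; x along its length, z up. Grey uprights 5 mm thick at x = -30 and +30 mm (55 mm gap for fingers), 57 mm wide, tops 54 mm up, each a 45-degree V notch open upwards, 52 mm wide at the mouth. A tube seated along x has its axis 45 mm above the origin, its caps outside the uprights.
- cradle_blue: fixed cradle, blue base 120 x 70 x 6 mm on the mat. Origin: centre of underside; x along its length, z up. Grey uprights 5 mm thick at x = -30 and +30 mm (55 mm gap for fingers), 57 mm wide, tops 54 mm up, each a 45-degree V notch open upwards, 52 mm wide at the mouth. A tube seated along x has its axis 45 mm above the origin, its caps outside the uprights.
- cradle_white: fixed cradle, white base 120 x 70 x 6 mm on the mat. Origin: centre of underside; x along its length, z up. Grey uprights 5 mm thick at x = -30 and +30 mm (55 mm gap for fingers), 57 mm wide, tops 54 mm up, each a 45-degree V notch open upwards, 52 mm wide at the mouth. A tube seated along x has its axis 45 mm above the origin, its caps outside the uprights.
- paint_jar: bystander: loose amber glass jar with a black cap, 44 mm in diameter, 55 mm tall, standing on the mat; origin at the centre of its underside. To be left alone.
- dish: bystander: loose round steel dish, 72 mm in diameter, 22 mm tall, standing on the mat; origin at the centre of its underside. To be left alone.
Mind the look-alikes: they are no part of the job. Leave any green or orange look-alike of the tube_red alone.

How it is judged (in metres and radians):
At the end, for the whole second after the job is handed in: Each of the four tubes lies at rest in the cradle of its own colour: its middle within 12 mm of the cradle's middle along the cradle and within 8 mm across it, its axis 45 mm (+-6 mm) above the cradle's underside and within 0.12 rad of the cradle's long axis, released (x of tube_yellow in the frame of cradle_yellow between -0.012 and 0.012 m and y of tube_yellow in the frame of cradle_yellow between -0.008 and 0.008 m and z of tube_yellow in the frame of cradle_yellow between 0.039 and 0.051 m and angle between the x axis of tube_yellow and the x axis of cradle_yellow, either way round below 0.12 rad and linear speed of each of tube_yellow, tube_red, tube_blue, tube_white below 0.02 m/s and angular speed of each of tube_yellow, tube_red, tube_blue, tube_white below 0.2 rad/s and x of tube_red in the frame of cradle_red between -0.012 and 0.012 m and y of tube_red in the frame of cradle_red between -0.008 and 0.008 m and z of tube_red in the frame of cradle_red between 0.039 and 0.051 m and angle between the x axis of tube_red and the x axis of cradle_red, either way round below 0.12 rad and x of tube_blue in the frame of cradle_blue between -0.012 and 0.012 m and y of tube_blue in the frame of cradle_blue between -0.008 and 0.008 m and z of tube_blue in the frame of cradle_blue between 0.039 and 0.051 m and angle between the x axis of tube_blue and the x axis of cradle_blue, either way round below 0.12 rad and x of tube_white in the frame of cradle_white between -0.012 and 0.012 m and y of tube_white in the frame of cradle_white between -0.008 and 0.008 m and z of tube_white in the frame of cradle_white between 0.039 and 0.051 m and angle between the x axis of tube_white and the x axis of cradle_white, either way round below 0.12 rad); the robot touches nothing.
It fails at once if the paint jar is pushed more than 20 mm from its place (distance of paint_jar from where it was at the start of the episode above 0.02 m).
It fails at once if the steel dish is pushed more than 20 mm from its place (distance of dish from where it was at the start of the episode above 0.02 m).
It also fails if it takes over 106 s, if anything falls off the work surface, if the arm or the gripper's body presses on something with over 40 N, if the wrist force passes 120 N, or if a joint passes its speed limit or range.

## Working session

There is one attempt and no reset: what is moved stays moved. The work goes in short steps, Python scripts to look and compute and a tool call to move; the robot and the scene stay as the last step left them, time stands still between calls to the robot, and variables do not carry over. Pictures are saved under pics/ and viewed, and the job is handed in when it is done.

Besides the shell and the picture viewer there is one more tool, called after ">>>" in YAML: its name, and indented under it one key for each argument. step_arm: Moves the arm, as the interface text tells. Its arguments: {"type":"object","properties":{"commands":{"type":"array","items":{"type":"array"}},"gripper":{"type":"number"},"force":{"type":"number"}},"required":["commands"]}

```bash
mkdir -p pics; ls
python3 - <<'E'
from rig import ctrl, capture, ticket
import cv2,pickle
d={}
for n in ("scene","side","wrist"):
    c=capture(n); d[n]=c
    cv2.imwrite(f"pics/{n}0.png",c["image"])
    print(n,{k:v for k,v in c.items() if k!="image"})
pickle.dump(d,open("cap0.pkl","wb"))
print(ctrl.sense())
E
```

```text
pics
scene {'fov_y': 52.19774620961499, 'cx': 253.599951304093, 'cy': 201.09000086386305, 'origin': array([1170.9474861 ,  409.17421176, 1023.43950207]), 'orientation': array([-0.15317891,  0.4453631 ,  0.83767488, -0.27656594])}
side {'fov_y': 42.065904142578944, 'cx': 247.4167287850285, 'cy': 188.5124794363858, 'origin': array([  994.56723936, -1001.90537609,  1052.82009649]), 'orientation': array([-0.39316689,  0.89838809,  0.17797645, -0.08150473])}
wrist {'fov_y': 71.61214557434106, 'cx': 255.79162492439804, 'cy': 192.14925496204185, 'origin': array([ 206.26432815, -488.64420727,  372.33085622]), 'orientation': array([ 0.12691412,  0.77783712, -0.60735449, -0.09991362])}
{'time_s': 0.15, 'joints': array([-1.55036852e+00,  3.13336632e-01,  1.49821336e+00,  2.28274790e-07,
        1.33102127e+00, -2.23414567e-01]), 'dq': array([-0.00043724, -0.00209986, -0.00249162, -0.00027734, -0.00071136,
        0.00032218]), 'tau': array([ 1.74908360e-03, -4.12370074e+01, -2.59795904e+01, -9.51980383e-05,
        3.23033091e-03, -7.26389317e-06]), 'eef_pos': array([ 126.72909772, -509.27245296,  214.47731931]), 'ee_rot': array([ 0.08565364,  0.70189285,  0.08634204, -0.70182258]), 'force': array([0.77465958, 0.36444163, 0.45007303]), 'wrist_torque': array([ 0.00937059, -0.07187623, -0.04911099]), 'grip_width': 0.9997157747824239}
```

View pics/scene0.png

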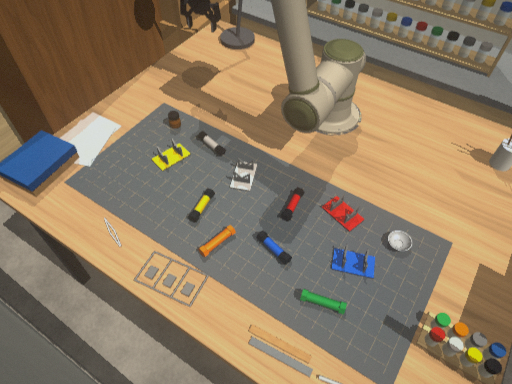

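View pics/side0.png

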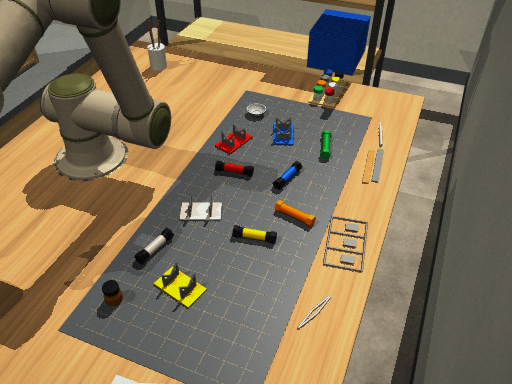

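View pics/wrist0.png

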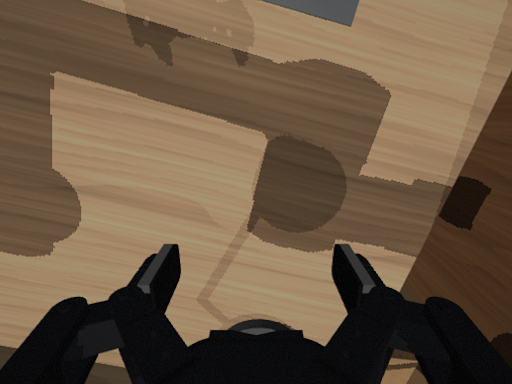

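```bash
cat > h.py <<'E'
import numpy as np,cv2
from scipy.spatial.transform import Rotation as R
def cam(c):
    w,x,y,z=c["orientation"]; f=192/np.tan(np.radians(c["fov_y"])/2)
    return R.from_quat([x,y,z,w]).as_matrix(),np.array(c["origin"]),f
def ray(c,uv,z):
    M,o,f=cam(c); uv=np.atleast_2d(uv).astype(float)
    d=np.c_[(uv[:,0]-c["cx"])/f,(uv[:,1]-c["cy"])/f,np.ones(len(uv))]@M.T
    return (o+d*((z-o[2])/d[:,2])[:,None])[:,:2]
def proj(c,P):
    M,o,f=cam(c); p=(np.atleast_2d(P)-o)@M
    return np.c_[f*p[:,0]/p[:,2]+c["cx"],f*p[:,1]/p[:,2]+c["cy"]]
def masks(im):
    h=cv2.cvtColor(im,cv2.COLOR_BGR2HSV); H,S,V=[h[...,i].astype(int) for i in range(3)]
    return dict(yellow=(H>=25)&(H<=33)&(S>180)&(V>90),red=((H<=4)|(H>=176))&(S>180)&(V>70),
      blue=(H>=105)&(H<=125)&(S>150)&(V>70),white=(S<40)&(V>140))
def blobs(c,col,zs=8,amin=60):
    m=masks(c["image"])[col].astype(np.uint8)
    n,l,s,ce=cv2.connectedComponentsWithStats(m,connectivity=8)
    out=[]
    for i in range(1,n):
        if s[i,4]<amin: continue
        w=ray(c,ce[i],zs)[0]
        if 150<w[0]<760 and -480<w[1]<520: out.append((i,s[i,4],ce[i].round(1),w.round(0)))
    return l,out
E
python3 - <<'E'
import pickle;from h import *
d=pickle.load(open("cap0.pkl","rb"))
for n in("scene","side"):
    for col in("yellow","red","blue","white"):
        l,o=blobs(d[n],col,amin=15)
        print(n,col,[(a,list(b),list(w)) for _,a,b,w in o])
a=d["scene"]["image"];b=d["side"]["image"]
cv2.imwrite("pics/z1.png",cv2.resize(a[110:300,140:400],None,fx=3,fy=3,interpolation=cv2.INTER_CUBIC))
cv2.imwrite("pics/z2.png",cv2.resize(b[90:310,90:350],None,fx=2.7,fy=2.7,interpolation=cv2.INTER_CUBIC))
E
```

```text
scene yellow [(np.int32(322), [np.float64(170.2), np.float64(157.6)], [np.float64(539.0), np.float64(-355.0)]), (np.int32(106), [np.float64(202.0), np.float64(203.2)], [np.float64(633.0), np.float64(-138.0)])]
scene red [(np.int32(107), [np.float64(293.5), np.float64(202.1)], [np.float64(463.0), np.float64(103.0)]), (np.int32(408), [np.float64(343.6), np.float64(214.3)], [np.float64(416.0), np.float64(259.0)])]
scene blue [(np.int32(152), [np.float64(272.7), np.float64(245.8)], [np.float64(639.0), np.float64(134.0)]), (np.int32(731), [np.float64(353.0), np.float64(263.0)], [np.float64(557.0), np.float64(358.0)])]
scene white [(np.int32(83), [np.float64(210.3), np.float64(141.2)], [np.float64(395.0), np.float64(-289.0)]), (np.int32(333), [np.float64(243.5), np.float64(178.0)], [np.float64(471.0), np.float64(-88.0)]), (np.int32(349), [np.float64(398.8), np.float64(239.5)], [np.float64(406.0), np.float64(439.0)])]
side yellow [(np.int32(101), [np.float64(253.7), np.float64(231.2)], [np.float64(638.0), np.float64(-115.0)]), (np.int32(36), [np.float64(168.2), np.float64(271.2)], [np.float
[... 629 characters left out ...]
31.0)]), (np.int32(28), [np.float64(283.4), np.float64(129.2)], [np.float64(552.0), np.float64(377.0)]), (np.int32(125), [np.float64(288.6), np.float64(173.2)], [np.float64(647.0), np.float64(159.0)])]
side white [(np.int32(116), [np.float64(254.9), np.float64(109.4)], [np.float64(412.0), np.float64(455.0)]), (np.int32(106), [np.float64(183.6), np.float64(209.6)], [np.float64(413.0), np.float64(-114.0)]), (np.int32(277), [np.float64(199.2), np.float64(209.9)], [np.float64(457.0), np.float64(-97.0)]), (np.int32(161), [np.float64(216.0), np.float64(210.1)], [np.float64(503.0), np.float64(-79.0)]), (np.int32(110), [np.float64(154.3), np.float64(242.7)], [np.float64(399.0), np.float64(-259.0)])]
```

View pics/z1.png

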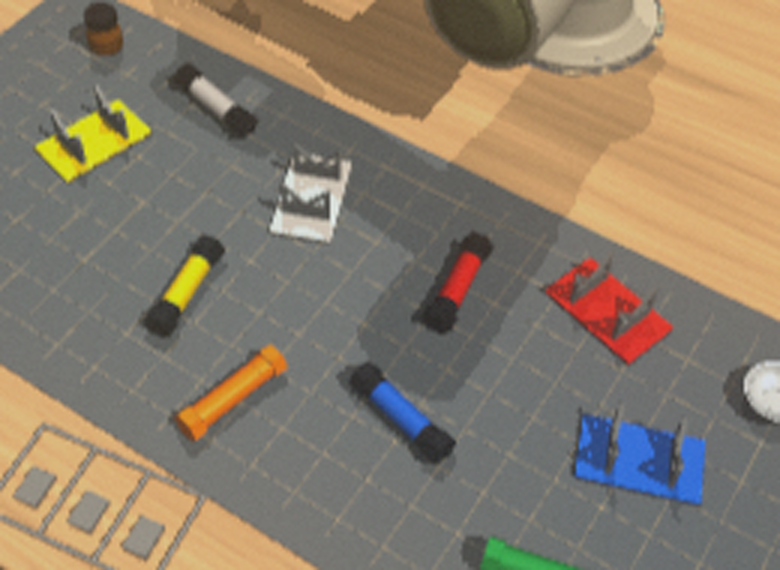

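View pics/z2.png

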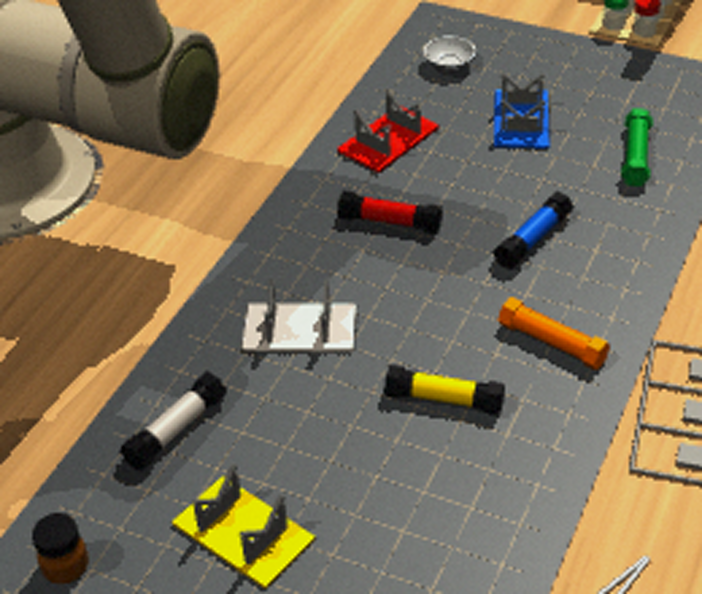

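```bash
cat >> h.py <<'E'
def near(c,col,xy,r,z):
    m=masks(c["image"])[col]; v,u=np.nonzero(m); P=ray(c,np.c_[u,v],z)
    k=np.hypot(*(P-xy).T)<r
    return np.c_[u,v][k],P[k]
def tube(c,col,xy,r=60,z=17):
    uv,P=near(c,col,xy,r,z); ctr=P.mean(0)
    w,V=np.linalg.eigh(np.cov((P-ctr).T)); a=np.degrees(np.arctan2(V[1,1],V[0,1]))%180
    q=(P-ctr)@V[:,1]; mid=ctr
    return mid,a,np.ptp(q),np.ptp((P-ctr)@V[:,0])
def plate(c,col,xy,r=95,z=8):
    uv,P=near(c,col,xy,r,z)
    (ct,(w,h),a)=cv2.minAreaRect(P.astype(np.float32))
    if w<h: w,h,a=h,w,a+90
    return np.array(ct),a%180,w,h
T0=dict(yellow=(635,-125),red=(468,110),blue=(643,147),white=(397,-272))
C0=dict(yellow=(533,-360),red=(417,252),blue=(557,352),white=(464,-92))
E
python3 - <<'E'
import pickle;from h import *
np.set_printoptions(precision=1,suppress=True)
d=pickle.load(open("cap0.pkl","rb"))
for col in T0:
    for n in("scene","side"):
        m,a,l,w=tube(d[n],col,np.array(T0[col]),r=45); print("tube",col,n,m,round(a,1),round(l),round(w))
    for n in("scene","side"):
        m,a,l,w=plate(d[n],col,np.array(C0[col]),r=78); print("cradle",col,n,m,round(a,1),round(l),round(w))
E
```

```text
tube yellow scene [ 637.6 -133.6] 11.1 64 21
tube yellow side [ 640.8 -122.7] 10.4 65 18
cradle yellow scene [ 532.9 -358.4] 165.5 118 68
cradle yellow side [ 531.9 -360.6] 164.8 120 70
tube red scene [469.3 105.9] 9.4 64 22
tube red side [476.6 107.7] 3.3 69 38
cradle red scene [411.8 253.1] 73.4 117 68
cradle red side [414.8 249.4] 72.4 123 72
tube blue scene [643.8 136.7] 74.8 66 23
tube blue side [649.9 149.1] 80.7 74 31
cradle blue scene [554.8 357.3] 109.9 119 69
cradle blue side [557.7 353.9] 110.8 125 69
tube white scene [ 401.5 -282.5] 74.8 66 25
tube white side [ 404.4 -265.9] 77.6 64 23
cradle white scene [464.2 -94.8] 22.1 132 70
cradle white side [460.4 -95.5] 22.2 120 67
```

```bash
python3 - <<'E'
import re
s=open("h.py").read()
s=s.replace("(H>=25)&(H<=33)&(S>180)&(V>90)","(H>=22)&(H<=34)&(S>130)&(V>45)").replace("((H<=4)|(H>=176))&(S>180)&(V>70)","((H<=4)|(H>=174))&(S>130)&(V>35)").replace("(H>=105)&(H<=125)&(S>150)&(V>70)","(H>=105)&(H<=126)&(S>130)&(V>35)").replace("(S<40)&(V>140)","(S<50)&(V>110)")
open("h.py","w").write(s)
E
python3 - <<'E'
import pickle;from h import *
np.set_printoptions(precision=1,suppress=True)
d=pickle.load(open("cap0.pkl","rb"))
t=[]
for n in("scene","side"):
    c=d[n]
    for col in T0:
        m,a,l,w=tube(c,col,np.array(T0[col]),r=48); print("tube",col,n,m,round(a,1),round(l),round(w))
        p=proj(c,[[*m,17]])[0].astype(int)
        im=c["image"].copy(); im[masks(im)[col]]=(255,0,255)
        cr=lambda i:cv2.resize(i[p[1]-25:p[1]+25,p[0]-25:p[0]+25],None,fx=4,fy=4,interpolation=0)
        t.append(np.vstack([cr(c["image"]),cr(im)]))
cv2.imwrite("pics/t.png",np.hstack(t)[:, :800]); cv2.imwrite("pics/t2.png",np.hstack(t)[:, 800:])
E
```

```text
tube yellow scene [ 638.4 -132.9] 13.0 73 28
tube red scene [469.7 105.3] 10.7 71 26
tube blue scene [643.8 136.5] 73.4 67 25
tube white scene [ 391.4 -268. ] 117.2 87 65
tube yellow side [ 643.9 -131.4] 7.8 69 36
tube red side [477.1 106.6] 1.8 73 41
tube blue side [650.4 148.5] 81.4 80 33
tube white side [ 403.8 -267.2] 75.3 66 58
```

View pics/t.png

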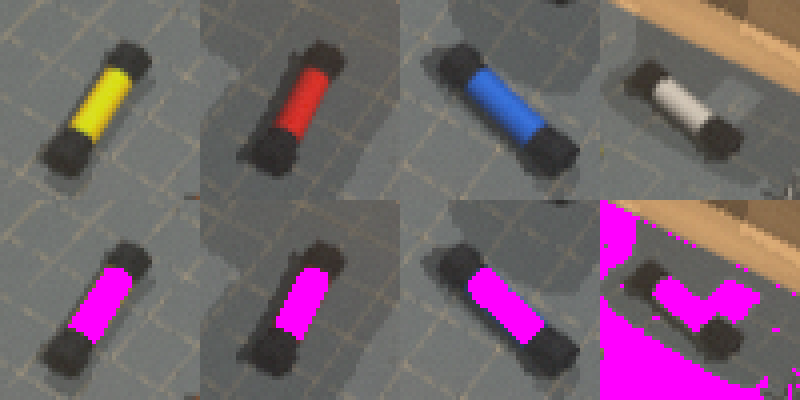

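View pics/t2.png

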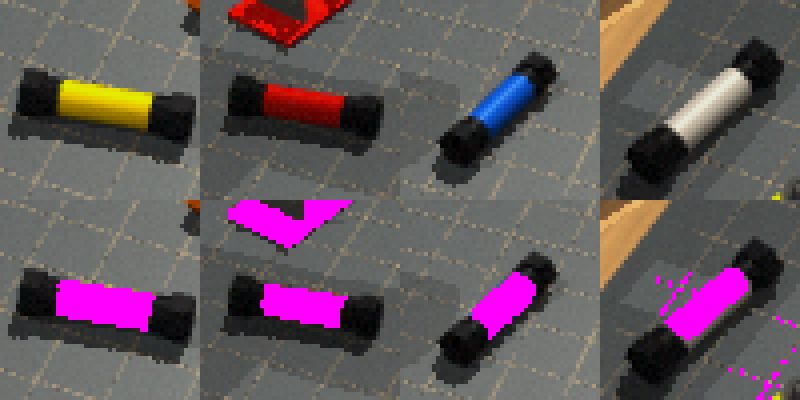

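```bash
cat >> h.py <<'E'
def jaw(s):
    w,x,y,z=s["ee_rot"]; M=R.from_quat([x,y,z,w]).as_matrix(); return np.degrees(np.arctan2(M[1,1],M[0,1])),M
def go(x,y,z,axis):
    from rig import ctrl
    s=ctrl.sense(); p=s["eef_pos"]; a,M=jaw(s)
    d=(axis+90-a+90)%180-90
    print("t%.1f"%s["time_s"],"pos",p.round(1),"jaw %.1f"%a,"q1 %.2f q6 %.2f"%(s["joints"][0],s["joints"][5]),"grip %.2f"%s["grip_width"])
    print("d/40",((np.array([x,y,z])-p)/40).round(2),"turn deg %.1f norm %.4f (alt %.1f)"%(d,d/180,d-180*np.sign(d)))
E
python3 - <<'E'
from rig import ctrl;from h import *
print(ctrl.nose_length); a,M=jaw(ctrl.sense()); print(M.round(2))
go(403,-274,110,76)
import pickle
c=pickle.load(open("cap0.pkl","rb"))
print("jar",ray(c["scene"],[174,119],30),ray(c["side"],[112,294],30),"dish",ray(c["scene"],[399,241],12))
E
```

```text
11.0
[[-0.    0.24 -0.97]
 [ 0.   -0.97 -0.24]
 [-1.   -0.   -0.  ]]
t0.1 pos [ 126.7 -509.3  214.5] jaw -76.0 q1 -1.55 q6 -0.22 grip 1.00
d/40 [ 6.91  5.88 -2.61] turn deg 62.0 norm 0.3446 (alt -118.0)
jar [[ 394.90663847 -457.11053176]] [[ 400.44582437 -459.52592576]] dish [[413.53650459 441.24135088]]
```

>>> step_arm:
  commands:
    - [[0.86, 0.73, -0.26], 0.043]
    - [[0.86, 0.73, -0.26], 0.043]
    - [[0.86, 0.73, -0.26], 0.043]
    - [[0.86, 0.73, -0.26], 0.043]
    - [[0.86, 0.73, -0.26], 0.043]
  gripper: -1
  force: 40

```text
time_s: 0.65
eef_pos: [299.8, -362.1, 162.5]
ee_rot: [0.315, 0.633, 0.315, -0.633]
force: [0.5, -1.4, 0.4]
grip_width: 0.999
```

>>> step_arm:
  commands:
    - [[0.86, 0.73, -0.26], 0.043]
    - [[0.86, 0.73, -0.26], 0.043]
    - [[0.86, 0.73, -0.26], 0.043]
    - [[0, 0, 0], 0]
    - [[0, 0, 0], 0]

```text
time_s: 1.15
eef_pos: [402.2, -275.3, 131.4]
ee_rot: [-0.435, -0.557, -0.435, 0.557]
force: [0.7, -0.4, 0.0]
grip_width: 0.999
```

```bash
cat >> h.py <<'E'
def wshot(name):
    from rig import capture
    import pickle
    c=capture("wrist"); pickle.dump(c,open(name+".pkl","wb")); cv2.imwrite(f"pics/{name}.png",c["image"]); return c
E
python3 - <<'E'
from h import *
c=wshot("w1"); go(403,-274,16,76)
E
```

```text
t1.2 pos [ 401.7 -276.1  131.7] jaw -14.1 q1 -0.84 q6 -0.60 grip 0.99
d/40 [ 0.03  0.05 -2.89] turn deg 0.1 norm 0.0008 (alt -179.9)
```

View pics/w1.png

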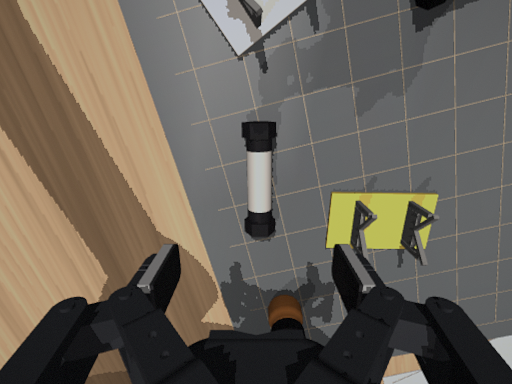

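Run:
```python
import pickle;from h import *
c=pickle.load(open("w1.pkl","rb"))
P=ray(c,[[259,152],[260,212],[259,122],[260,237]],20);print(P.round(1),P[:2].mean(0),P[2:].mean(0))
d=P[0]-P[1];print(np.degrees(np.arctan2(d[1],d[0])),np.hypot(*d))
m=plate(c,"yellow",np.array(C0["yellow"]),r=90);print(m)
print(c["origin"],c["orientation"])
```

```text
[[ 413.5 -241.6]
 [ 398.9 -306. ]
 [ 420.6 -212.9]
 [ 391.6 -335.7]] [ 406.20524815 -273.77547266] [ 406.09400186 -274.30658051]
77.18196414576133 65.99998865689818
(array([ 529.41851807, -355.54290771]), 165.19888305664062, 119.55709075927734, 70.51827239990234)
[ 421.92187945 -194.61274053  289.32986756] [ 0.16043629  0.9795054  -0.12015991 -0.01977306]
```

>>> step_arm:
  commands:
    - [[0.1, 0.04, -0.9], 0.006]
    - [[0, 0, -0.9], 0]
    - [[0, 0, -0.7], 0]
    - [[0, 0, -0.38], 0]
    - [[0, 0, 0], 0]

```text
time_s: 1.7
eef_pos: [404.4, -274.6, 15.1]
ee_rot: [-0.438, -0.554, -0.44, 0.554]
force: [-0.1, 0.3, 0.3]
grip_width: 1.0
```

>>> step_arm:
  commands:
    - [[0, 0, 0], 0]
    - [[0, 0, 0], 0]
    - [[0, 0, 0], 0]
    - [[0, 0, 0], 0]
    - [[0, 0, 0], 0]
  gripper: 1
  force: 40

```text
time_s: 2.2
eef_pos: [406.0, -274.4, 16.9]
ee_rot: [0.44, 0.554, 0.44, -0.553]
force: [0.3, -0.9, 0.6]
grip_width: 0.14
```

>>> step_arm:
  commands:
    - [[0, 0, 0], 0]
    - [[0, 0, 0], 0]
    - [[0, 0, 0], 0]
    - [[0, 0, 0], 0]
    - [[0, 0, 0], 0]

```text
time_s: 2.7
eef_pos: [405.9, -274.3, 16.5]
ee_rot: [0.44, 0.554, 0.44, -0.554]
force: [0.9, 0.3, 0.3]
grip_width: 0.001
```

Run:
```python
from h import *
from rig import capture
c=wshot("w2")
for n in("scene","side"):
    i=capture(n)["image"]; cv2.imwrite(f"pics/{n}2.png",i[90:330])
```

```text
(no output)
```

View pics/w2.png

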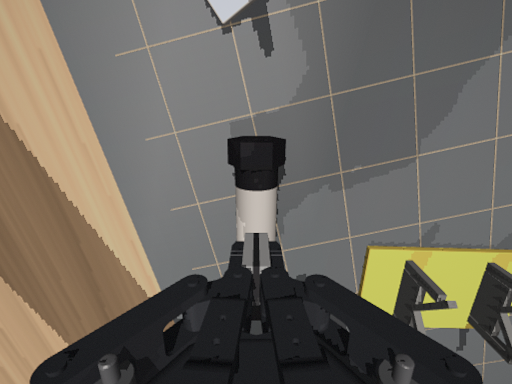

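View pics/side2.png

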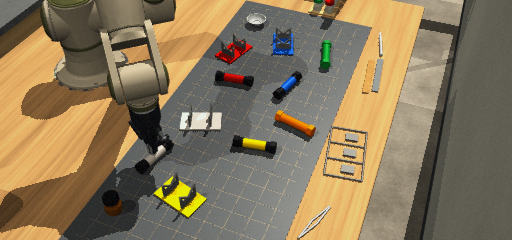

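Run:
```python
import pickle;from h import *
from rig import ctrl
c=pickle.load(open("w2.pkl","rb"))
print(c["origin"])
for z in(17,20,32,45): print(z,ray(c,[[257,137],[257,188]],z).round(1))
s=ctrl.sense();print(s["eef_pos"],s["force"],s["wrist_torque"],s["tau"])
p=np.array(s["eef_pos"]); print(proj(c,[p,p-[0,0,11]]))
i=cv2.imread("pics/side2.png"); cv2.imwrite("pics/s2z.png",cv2.resize(i[90:200,80:230],None,fx=5,fy=5,interpolation=cv2.INTER_CUBIC))
i=cv2.imread("pics/scene2.png"); cv2.imwrite("pics/c2z.png",cv2.resize(i[0:120,130:290],None,fx=5,fy=5,interpolation=cv2.INTER_CUBIC))
```

```text
[ 424.16030123 -193.19475074  174.38886922]
17 [[ 420.6 -212. ]
 [ 413.7 -242.4]]
20 [[ 420.7 -211.6]
 [ 413.9 -241.5]]
32 [[ 421.  -210.2]
 [ 414.7 -237.7]]
45 [[ 421.3 -208.6]
 [ 415.5 -233.6]]
[ 405.91678335 -274.28470674   16.50217201] [-0.14580377 -0.60460424 -0.01252255] [ 0.01149998  0.04411436 -0.02057218] [ 1.63561850e-03 -4.20140648e+01 -1.83123440e+01 -2.54156794e-04
  6.24937893e-04 -2.65023664e-05]
[[256.32129115 234.99577176]
 [256.2834383  227.59240988]]
```

View pics/s2z.png

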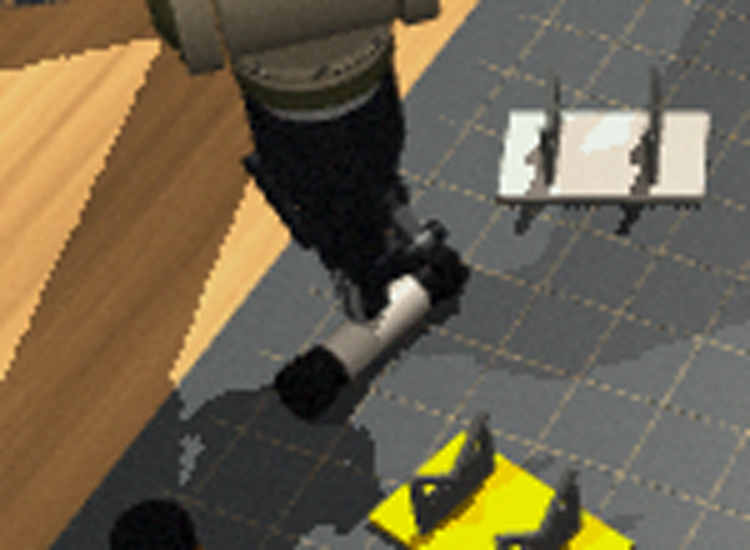

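View pics/c2z.png

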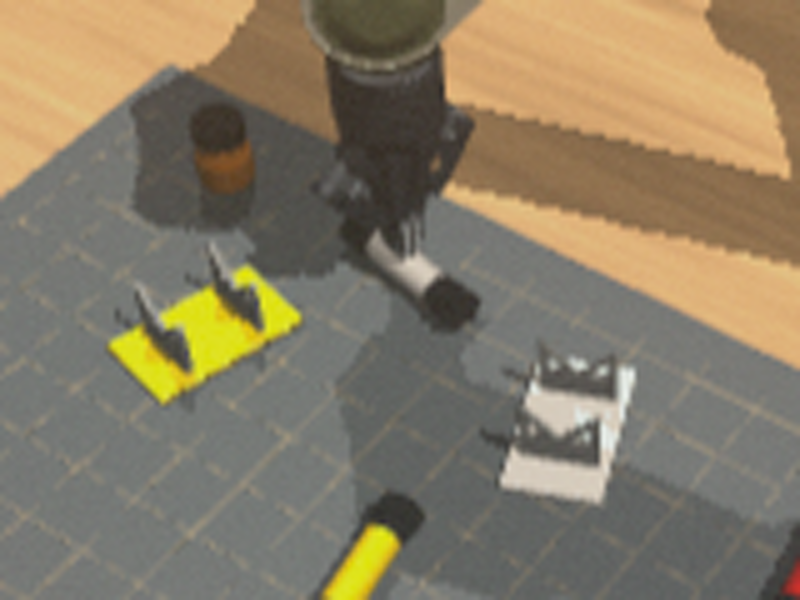

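Run:
```python
import cv2
i=cv2.imread("pics/w2.png"); cv2.imwrite("pics/w2z.png",cv2.resize(i[120:270,180:340],None,fx=4,fy=4,interpolation=cv2.INTER_CUBIC))
```

```text
(no output)
```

View pics/w2z.png

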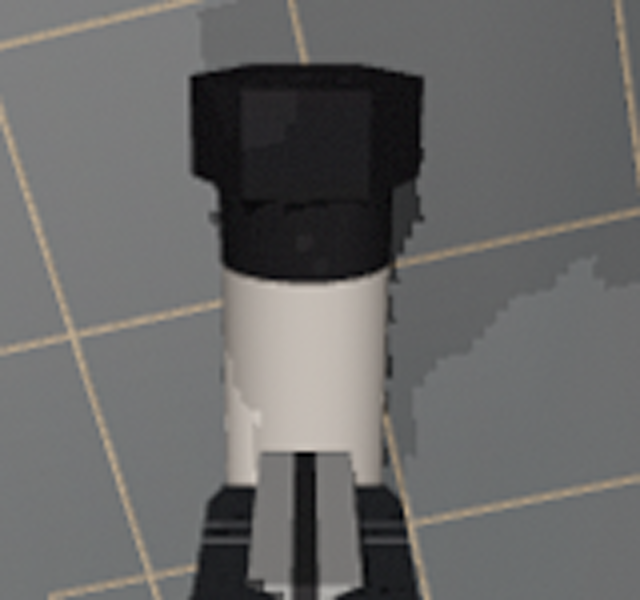

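Run:
```python
import pickle;from h import *
c=pickle.load(open("w2.pkl","rb"));p=np.array([405.9,-274.3]);a=np.radians(77)
u=np.array([np.cos(a),np.sin(a)])
for z in(5,16,25,30,35,40):
    print(z,proj(c,[[*(p+11*u),z],[*p,z],[*(p-11*u),z]]).round(0).tolist())
from rig import capture
import numpy as np
```

```text
5 [[256.0, 213.0], [256.0, 227.0], [256.0, 241.0]]
16 [[256.0, 220.0], [256.0, 235.0], [256.0, 249.0]]
25 [[256.0, 226.0], [256.0, 241.0], [256.0, 257.0]]
30 [[256.0, 229.0], [256.0, 245.0], [256.0, 261.0]]
35 [[256.0, 233.0], [256.0, 250.0], [256.0, 266.0]]
40 [[256.0, 237.0], [256.0, 254.0], [256.0, 270.0]]
```

Run:
```python
import pickle;from h import *
c=pickle.load(open("w1.pkl","rb"));p=np.array([401.7,-276.1]);a=np.radians(75.9)
u=np.array([np.cos(a),np.sin(a)]);v=np.array([u[1],-u[0]])
for dz in(-11,0,10,20):
    print(dz,proj(c,[[*(p+11*u+s*42.5*v),131.7+dz] for s in(-1,1)]).round(0).tolist())
i=c["image"]; cv2.imwrite("pics/w1z.png",cv2.resize(i[225:384,90:420],None,fx=2.4,fy=2.4,interpolation=cv2.INTER_CUBIC))
from rig import capture
for n in("scene","side"):
    c=capture(n); print(n,proj(c,[[405.9,-274.3,z] for z in(5,17,30)]).round(1).tolist())
```

```text
-11 [[194.0, 214.0], [318.0, 215.0]]
0 [[190.0, 221.0], [321.0, 221.0]]
10 [[187.0, 228.0], [325.0, 228.0]]
20 [[182.0, 236.0], [330.0, 236.0]]
scene [[211.5, 145.2], [211.3, 142.8], [211.0, 140.2]]
side [[153.7, 248.1], [153.1, 245.2], [152.5, 242.0]]
```

View pics/w1z.png

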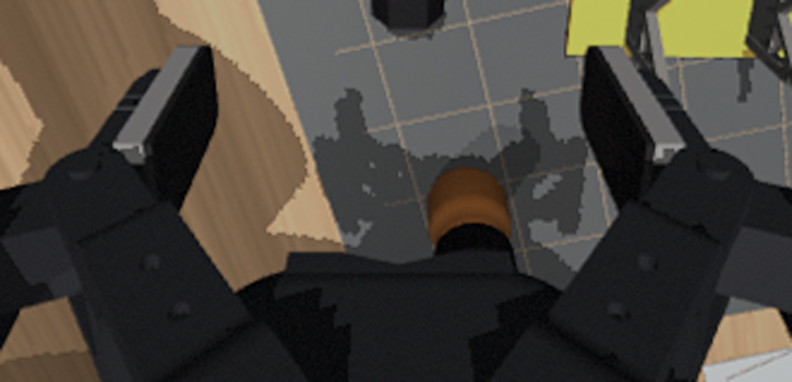

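>>> step_arm:
  commands:
    - [[0, 0, 0], 0]
    - [[0, 0, 0], 0]
    - [[0, 0, 0], 0]
    - [[0, 0, 0], 0]
    - [[0, 0, 0], 0]
  gripper: -1

```text
time_s: 3.45
eef_pos: [405.9, -274.3, 16.5]
ee_rot: [-0.44, -0.554, -0.44, 0.554]
force: [-0.1, 0.4, 0.5]
grip_width: 0.848
```

>>> step_arm:
  commands:
    - [[0, 0, 0], 0]
    - [[0, 0, -0.2], 0]
    - [[0, 0, -0.2], 0]
    - [[0, 0, -0.2], 0]
    - [[0, 0, 0], 0]

```text
time_s: 3.95
eef_pos: [405.3, -273.7, -8.9]
ee_rot: [-0.439, -0.553, -0.441, 0.554]
force: [0.0, -0.4, 0.2]
grip_width: 1.004
```

Run:
```python
from h import *
c=wshot("w3"); go(405.5,-274.3,-9,77)
from rig import ctrl;print(ctrl.sense()["force"])
```

```text
t4.0 pos [ 405.6 -274.    -8.2] jaw -13.0 q1 -0.83 q6 -0.61 grip 1.00
d/40 [-0.   -0.01 -0.02] turn deg 0.0 norm 0.0002 (alt -180.0)
[-0.12998344 -0.35791437 -0.37061534]
```

View pics/w3.png

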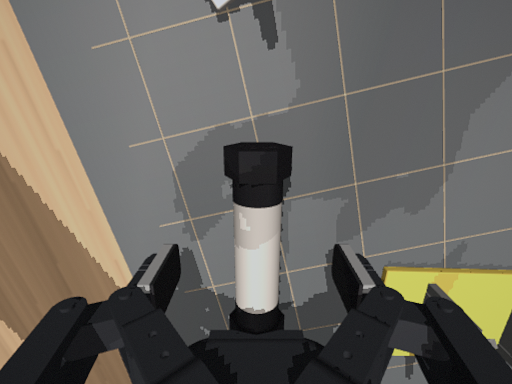

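>>> step_arm:
  commands:
    - [[0, 0, -0.05], 0]
    - [[0, 0, 0], 0]
    - [[0, 0, 0], 0]
    - [[0, 0, 0], 0]
    - [[0, 0, 0], 0]
  gripper: 1
  force: 40

```text
time_s: 4.5
eef_pos: [406.1, -274.4, -9.1]
ee_rot: [0.44, 0.554, 0.44, -0.553]
force: [-0.4, 1.4, 4.6]
grip_width: 0.289
```

>>> step_arm:
  commands:
    - [[0, 0, 0], 0]
    - [[0, 0, 0], 0]
    - [[0, 0, 0], 0]

```text
time_s: 4.8
eef_pos: [406.1, -274.4, -9.2]
ee_rot: [0.44, 0.554, 0.44, -0.553]
force: [-0.7, 1.4, 4.5]
grip_width: 0.286
```

>>> step_arm:
  commands:
    - [[0, 0, 0.5], 0]
    - [[0, 0, 0.9], 0]
    - [[0, 0, 0.9], 0]
    - [[0, 0, 0.4], 0]
    - [[0, 0, 0], 0]

```text
time_s: 5.3
eef_pos: [406.7, -275.1, 100.3]
ee_rot: [0.442, 0.554, 0.439, -0.553]
force: [0.1, 0.0, -0.9]
grip_width: 0.289
```

Run:
```python
from h import *
c=wshot("w4"); go(462,-95,99,22.2)
from rig import ctrl;print(ctrl.sense()["force"])
```

```text
t5.3 pos [ 406.  -274.4   98.6] jaw -13.0 q1 -0.83 q6 -0.61 grip 0.28
d/40 [1.4  4.49 0.01] turn deg -54.8 norm -0.3043 (alt 125.2)
[-0.01709693  0.54876733 -0.46953774]
```

View pics/w4.png

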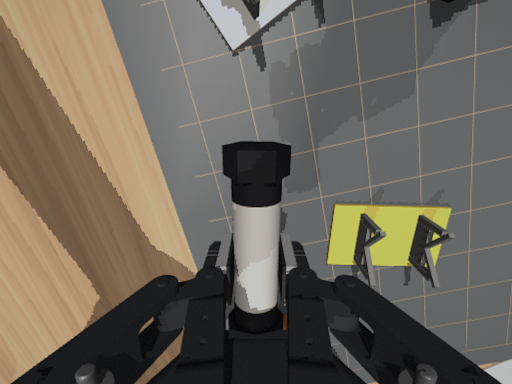

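>>> step_arm:
  commands:
    - [[0.2, 0.64, 0], -0.0435]
    - [[0.2, 0.64, 0], -0.0435]
    - [[0.2, 0.64, 0], -0.0435]
    - [[0.2, 0.64, 0], -0.0435]
    - [[0.2, 0.64, 0], -0.0435]

```text
time_s: 5.85
eef_pos: [445.3, -144.8, 96.7]
ee_rot: [-0.226, -0.669, -0.228, 0.67]
force: [-0.1, -0.2, -0.7]
grip_width: 0.284
```

>>> step_arm:
  commands:
    - [[0.2, 0.64, 0], -0.0435]
    - [[0.2, 0.64, 0], -0.0435]
    - [[0, 0, 0], 0]
    - [[0, 0, 0], 0]

```text
time_s: 6.25
eef_pos: [461.4, -94.7, 97.2]
ee_rot: [-0.137, -0.693, -0.137, 0.694]
force: [0.2, 0.0, -0.7]
grip_width: 0.286
```

Run:
```python
from h import *
c=wshot("w5"); go(462,-95,21,22.2)
```

```text
t6.3 pos [461.4 -95.3  97.5] jaw -67.7 q1 -0.45 q6 0.73 grip 0.29
d/40 [ 0.02  0.01 -1.91] turn deg -0.1 norm -0.0004 (alt 179.9)
```

View pics/w5.png

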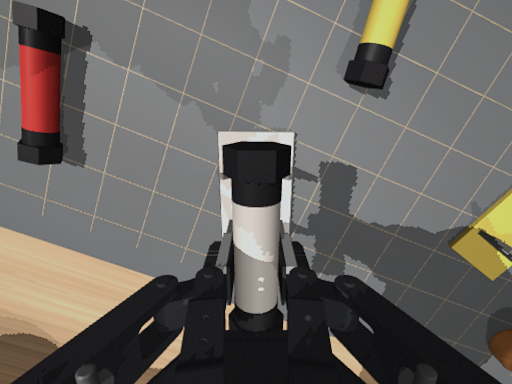

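Run:
```python
import pickle;from h import *
c=pickle.load(open("w5.pkl","rb"));a=np.radians(22.2);u=np.array([np.cos(a),np.sin(a)])
P=ray(c,[[219,132],[294,132]],8);print(P,P.mean(0)-60*u)
```

```text
[[ 500.72069606  -41.1949116 ]
 [ 526.72795569 -104.30258403]] [458.17209078 -95.41919502]
```

>>> step_arm:
  commands:
    - [[-0.02, 0, -0.7], 0]
    - [[0, 0, -0.6], 0]
    - [[0, 0, -0.4], 0]
    - [[0, 0, -0.15], 0]
    - [[0, 0, 0], 0]

```text
time_s: 6.8
eef_pos: [460.6, -95.5, 23.9]
ee_rot: [-0.135, -0.693, -0.136, 0.694]
force: [0.8, -0.2, -0.1]
grip_width: 0.288
```

>>> step_arm:
  commands:
    - [[0, 0, -0.04], 0]
    - [[0, 0, 0], 0]

```text
time_s: 7.0
eef_pos: [461.4, -95.4, 23.4]
ee_rot: [0.136, 0.694, 0.136, -0.694]
force: [-0.6, -0.6, 0.2]
grip_width: 0.285
```

>>> step_arm:
  commands:
    - [[0, 0, -0.04], 0]
    - [[0, 0, 0], 0]

```text
time_s: 7.2
eef_pos: [461.4, -95.1, 21.6]
ee_rot: [0.136, 0.694, 0.136, -0.694]
force: [0.0, 1.2, -0.0]
grip_width: 0.288
```

>>> step_arm:
  commands:
    - [[0, 0, 0], 0]
    - [[0, 0, 0], 0]
    - [[0, 0, 0], 0]
    - [[0, 0, 0], 0]
    - [[0, 0, 0], 0]
  gripper: -1

```text
time_s: 7.7
eef_pos: [461.1, -95.1, 21.3]
ee_rot: [-0.136, -0.694, -0.136, 0.694]
force: [-0.1, -0.3, -0.3]
grip_width: 1.004
```

>>> step_arm:
  commands:
    - [[0, 0, 0.3], 0]
    - [[0, 0, 0.8], 0]
    - [[0, 0, 0.8], 0]
    - [[0, 0, 0.4], 0]
    - [[0, 0, 0], 0]

```text
time_s: 8.2
eef_pos: [462.3, -95.6, 116.0]
ee_rot: [0.137, 0.695, 0.135, -0.692]
force: [0.1, -1.1, -0.6]
grip_width: 1.003
```

Run:
```python
from h import *
c=wshot("w6"); go(641,-132,100,10.5)
```

```text
t8.2 pos [461.5 -95.2 114.4] jaw -67.8 q1 -0.45 q6 0.73 grip 1.00
d/40 [ 4.49 -0.92 -0.36] turn deg -11.7 norm -0.0648 (alt 168.3)
```

View pics/w6.png

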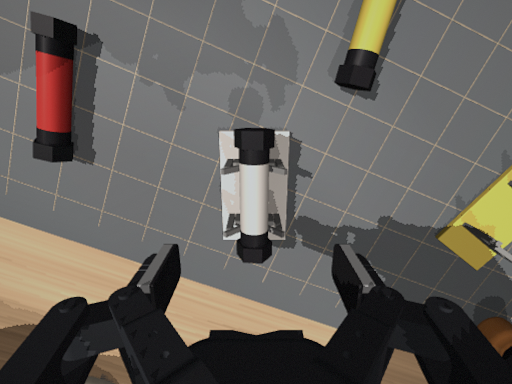

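Run:
```python
import pickle;from h import *
c=pickle.load(open("w6.pkl","rb"));a=np.radians(22.2);u=np.array([np.cos(a),np.sin(a)])
P=ray(c,[[254,128],[256,262]],50);print(P,P.mean(0),np.hypot(*(P[0]-P[1])))
Q=ray(c,[[255,130],[255,240]],8);print(Q.mean(0),np.hypot(*(Q[0]-Q[1])))
print((P.mean(0)-Q.mean(0))@u)
```

```text
[[ 519.5741141   -69.90116551]
 [ 402.45690471 -119.54786442]] [461.01550941 -94.72451497] 127.205485130672
[458.97681682 -95.51949883] 120.62027798483165
2.187942823437681
```

>>> step_arm:
  commands:
    - [[0.9, -0.18, 0], -0.013]
    - [[0.9, -0.18, 0], -0.013]
    - [[0.9, -0.18, 0], -0.013]
    - [[0.9, -0.18, 0], -0.013]
    - [[0.9, -0.18, 0], -0.013]

```text
time_s: 8.75
eef_pos: [641.9, -131.1, 111.8]
ee_rot: [-0.063, -0.703, -0.064, 0.705]
force: [0.1, 1.0, -0.2]
grip_width: 1.001
```

Run:
```python
from h import *
c=wshot("w7"); go(641,-132,-10,10.5)
```

```text
t8.8 pos [ 645.6 -132.2  111. ] jaw -79.8 q1 -0.38 q6 1.01 grip 1.00
d/40 [-0.11  0.   -3.02] turn deg 0.3 norm 0.0015 (alt -179.7)
```

View pics/w7.png

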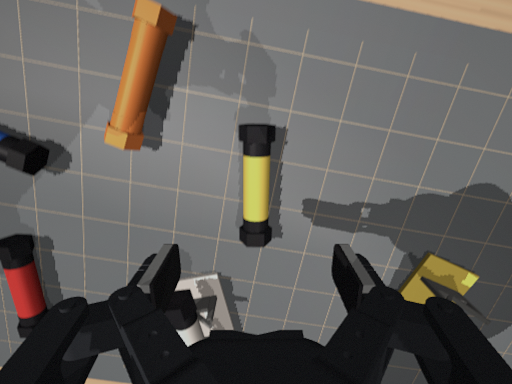

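```bash
cat >> h.py <<'E'
def wt(name,uv,z=20):
    import pickle
    c=pickle.load(open(name+".pkl","rb")); P=ray(c,uv,z); d=P[0]-P[1]
    print(P.mean(0).round(1),"ang %.1f len %.1f"%(np.degrees(np.arctan2(d[1],d[0]))%180,np.hypot(*d)))
E
python3 - <<'E'
from h import *
wt("w7",[[257,155],[256,222]]);wt("w7",[[257,125],[256,245]])
E
```

```text
[ 642.1 -130.7] ang 9.6 len 69.5
[ 642.4 -130.6] ang 10.0 len 123.9
```

>>> step_arm:
  commands:
    - [[0, 0, -0.8], 0]
    - [[0, 0, -0.9], 0]
    - [[0, 0, -0.7], 0]
    - [[0, 0, -0.4], 0]
    - [[0, 0, 0], 0]

```text
time_s: 9.3
eef_pos: [639.6, -130.5, -1.5]
ee_rot: [-0.064, -0.703, -0.065, 0.706]
force: [-0.1, -0.2, -0.4]
grip_width: 0.995
```

Run:
```python
from h import *
go(642,-131,-9.5,10)
```

```text
t9.3 pos [ 639.6 -130.5   -1.5] jaw -79.5 q1 -0.38 q6 1.01 grip 1.00
d/40 [ 0.06 -0.01 -0.2 ] turn deg -0.5 norm -0.0025 (alt 179.5)
```

>>> step_arm:
  commands:
    - [[0.05, 0, -0.19], -0.002]
    - [[0, 0, 0], 0]
    - [[0, 0, 0], 0]

```text
time_s: 9.6
eef_pos: [643.6, -131.3, -5.4]
ee_rot: [0.062, 0.705, 0.062, -0.704]
force: [-0.6, -0.2, -0.9]
grip_width: 1.001
```

>>> step_arm:
  commands:
    - [[0, 0, 0], 0]
    - [[0, 0, 0], 0]
    - [[0, 0, 0], 0]
    - [[0, 0, 0], 0]
    - [[0, 0, 0], 0]
  gripper: 1
  force: 40

```text
time_s: 10.1
eef_pos: [643.3, -131.2, -6.0]
ee_rot: [0.062, 0.705, 0.062, -0.704]
force: [0.2, 0.7, 3.0]
grip_width: 0.284
```

>>> step_arm:
  commands:
    - [[0, 0, 0], 0]
    - [[0, 0, 0], 0]

```text
time_s: 10.3
eef_pos: [643.3, -131.2, -6.0]
ee_rot: [0.062, 0.705, 0.062, -0.704]
force: [0.2, 0.2, 3.0]
grip_width: 0.284
```

>>> step_arm:
  commands:
    - [[0, 0, 0.5], 0]
    - [[0, 0, 0.9], 0]
    - [[0, 0, 0.9], 0]
    - [[0, 0, 0.4], 0]
    - [[0, 0, 0], 0]

```text
time_s: 10.8
eef_pos: [644.1, -131.4, 104.1]
ee_rot: [0.063, 0.706, 0.062, -0.703]
force: [-0.2, -0.1, -0.3]
grip_width: 0.29
```

Run:
```python
from h import *
go(532,-359,98,165.2)
```

```text
t10.8 pos [ 644.1 -131.4  104.1] jaw -79.9 q1 -0.38 q6 1.02 grip 0.29
d/40 [-2.8  -5.69 -0.15] turn deg -24.9 norm -0.1383 (alt 155.1)
```

>>> step_arm:
  commands:
    - [[-0.4, -0.81, 0], -0.02]
    - [[-0.4, -0.81, 0], -0.02]
    - [[-0.4, -0.81, 0], -0.02]
    - [[-0.4, -0.81, 0], -0.02]
    - [[-0.4, -0.81, 0], -0.02]

```text
time_s: 11.3
eef_pos: [561.7, -293.8, 99.7]
ee_rot: [0.05, -0.704, 0.049, 0.706]
force: [1.3, -1.2, -1.2]
grip_width: 0.284
```

>>> step_arm:
  commands:
    - [[-0.4, -0.81, 0], -0.02]
    - [[-0.4, -0.81, 0], -0.018]
    - [[0, 0, 0], 0]
    - [[0, 0, 0], 0]

```text
time_s: 11.7
eef_pos: [530.4, -357.8, 100.0]
ee_rot: [0.092, -0.701, 0.09, 0.702]
force: [0.3, 0.8, -1.3]
grip_width: 0.287
```

Run:
```python
from h import *
c=wshot("w8"); go(532,-359,24,165.2)
```

```text
t11.8 pos [ 530.9 -357.1  100.3] jaw -104.7 q1 -0.77 q6 1.05 grip 0.28
d/40 [ 0.03 -0.05 -1.91] turn deg -0.1 norm -0.0005 (alt 179.9)
```

View pics/w8.png

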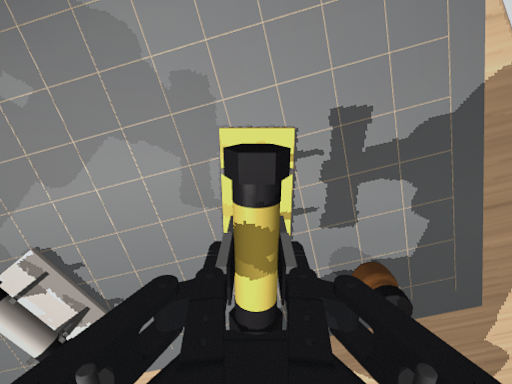

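Run:
```python
import pickle;from h import *
c=pickle.load(open("w8.pkl","rb"));a=np.radians(-14.8);u=np.array([np.cos(a),np.sin(a)])
P=ray(c,[[220,129],[296,129]],8);print(P.mean(0)-60*u)
```

```text
[ 528.71289782 -358.31485709]
```

>>> step_arm:
  commands:
    - [[0, -0.02, -0.7], 0]
    - [[0, 0, -0.6], 0]
    - [[0, 0, -0.4], 0]
    - [[0, 0, -0.15], 0]
    - [[0, 0, 0], 0]

```text
time_s: 12.25
eef_pos: [531.4, -357.7, 27.1]
ee_rot: [0.09, -0.701, 0.09, 0.702]
force: [-0.2, 0.0, 0.1]
grip_width: 0.288
```

>>> step_arm:
  commands:
    - [[0, 0, 0], 0]

```text
time_s: 12.35
eef_pos: [531.7, -358.5, 28.4]
ee_rot: [-0.09, 0.702, -0.091, -0.701]
force: [0.2, -0.3, -0.5]
grip_width: 0.283
```

Position fine (within ~2 mm). Last few mm down, then release.

>>> step_arm:
  commands:
    - [[-0.03, 0, -0.08], 0]
    - [[0, 0, 0], 0]
    - [[0, 0, 0], 0]

```text
time_s: 12.65
eef_pos: [529.9, -358.7, 24.7]
ee_rot: [-0.091, 0.701, -0.091, -0.701]
force: [-0.0, -0.1, -1.1]
grip_width: 0.287
```

>>> step_arm:
  commands:
    - [[0, 0, 0], 0]
    - [[0, 0, 0], 0]
    - [[0, 0, 0], 0]
    - [[0, 0, 0], 0]
    - [[0, 0, 0], 0]
  gripper: -1

```text
time_s: 13.15
eef_pos: [529.9, -358.7, 24.5]
ee_rot: [-0.091, 0.701, -0.091, -0.701]
force: [0.6, 0.3, -0.7]
grip_width: 0.998
```

>>> step_arm:
  commands:
    - [[0, 0, 0.3], 0]
    - [[0, 0, 0.8], 0]
    - [[0, 0, 0.8], 0]
    - [[0, 0, 0.4], 0]
    - [[0, 0, 0], 0]

```text
time_s: 13.65
eef_pos: [530.9, -359.6, 120.0]
ee_rot: [-0.089, 0.703, -0.092, -0.7]
force: [0.1, -0.0, 0.5]
grip_width: 0.997
```

Run:
```python
from h import *
c=wshot("w9"); go(473,107,120,7)
```

```text
t13.7 pos [ 530.2 -358.9  117.7] jaw -104.7 q1 -0.78 q6 1.05 grip 1.00
d/40 [-1.43 11.65  0.06] turn deg 21.7 norm 0.1208 (alt -158.3)
```

View pics/w9.png

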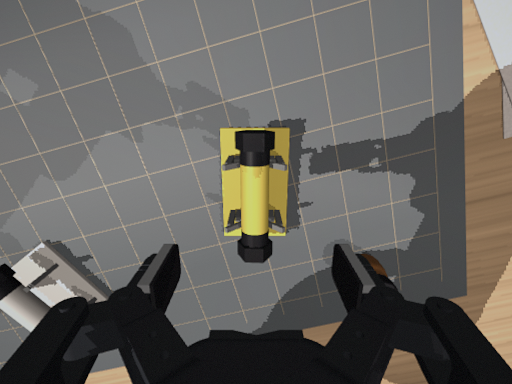

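Run:
```python
from h import *
wt("w9",[[256,131],[255,261]],50);wt("w9",[[255,128],[255,237]],8)
```

```text
[ 527.8 -357.8] ang 164.9 len 125.8
[ 529.4 -357.8] ang 165.3 len 120.5
```

>>> step_arm:
  commands:
    - [[-0.12, 0.97, 0.1], 0.01]
    - [[-0.12, 0.97, 0], 0.01]
    - [[-0.12, 0.97, 0], 0.01]
    - [[-0.12, 0.97, 0], 0.01]
    - [[-0.12, 0.97, 0], 0.01]

```text
time_s: 14.2
eef_pos: [504.9, -162.9, 119.3]
ee_rot: [0.035, -0.706, 0.035, 0.707]
force: [-0.2, -0.6, 0.1]
grip_width: 0.997
```

>>> step_arm:
  commands:
    - [[-0.12, 0.97, 0], 0.01]
    - [[-0.12, 0.97, 0], 0.01]
    - [[-0.12, 0.97, 0], 0.01]
    - [[-0.12, 0.97, 0], 0.01]
    - [[-0.12, 0.97, 0], 0.01]

```text
time_s: 14.7
eef_pos: [480.8, 30.9, 119.5]
ee_rot: [-0.02, -0.706, -0.021, 0.708]
force: [1.1, 0.2, 0.2]
grip_width: 0.999
```

>>> step_arm:
  commands:
    - [[-0.12, 0.97, 0], 0.01]
    - [[-0.12, 0.97, 0], 0.01]
    - [[0, 0, 0], 0]
    - [[0, 0, 0], 0]

```text
time_s: 15.1
eef_pos: [471.7, 107.3, 119.7]
ee_rot: [-0.043, -0.705, -0.043, 0.706]
force: [0.1, -1.1, -0.6]
grip_width: 1.0
```

Run:
```python
from h import *
c=wshot("w10"); go(473,107,-8,7)
```

```text
t15.2 pos [472.  106.5 119.8] jaw -83.1 q1 -0.02 q6 1.43 grip 1.00
d/40 [ 0.02  0.01 -3.2 ] turn deg 0.1 norm 0.0008 (alt -179.9)
```

View pics/w10.png

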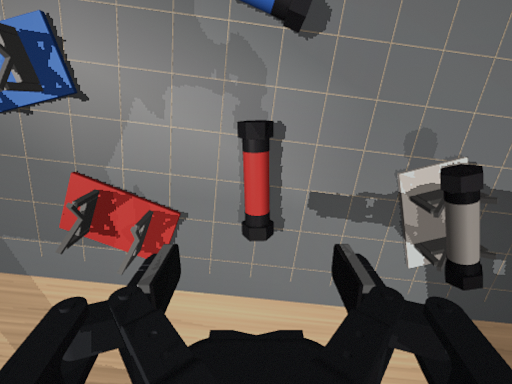

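Run:
```python
from h import *
wt("w10",[[256,151],[257,216]]);wt("w10",[[255.5,121],[257.5,240]])
import pickle
c=pickle.load(open("w10.pkl","rb")); print(plate(c,"red",np.array(C0["red"]),r=90))
```

```text
[474.7 107.8] ang 7.9 len 68.7
[474.6 107.8] ang 8.0 len 125.3
(array([412.35580444, 253.73699951]), 73.38384246826172, 119.5145492553711, 71.91061401367188)
```

>>> step_arm:
  commands:
    - [[0.05, 0.02, -0.8], 0.004]
    - [[0, 0, -0.9], 0]
    - [[0, 0, -0.9], 0]
    - [[0, 0, -0.5], 0]
    - [[0, 0, -0.1], 0]

```text
time_s: 15.65
eef_pos: [473.0, 106.5, -9.8]
ee_rot: [-0.046, -0.704, -0.046, 0.707]
force: [0.9, 0.7, 0.8]
grip_width: 0.995
```

>>> step_arm:
  commands:
    - [[0, 0, 0], 0]
    - [[0, 0, 0], 0]

```text
time_s: 15.85
eef_pos: [475.2, 107.3, -6.5]
ee_rot: [0.047, 0.706, 0.046, -0.705]
force: [0.4, 0.9, 0.3]
grip_width: 0.999
```

>>> step_arm:
  commands:
    - [[0, 0, 0], 0]
    - [[0, 0, 0], 0]
    - [[0, 0, 0], 0]
    - [[0, 0, 0], 0]
    - [[0, 0, 0], 0]
  gripper: 1
  force: 40

```text
time_s: 16.35
eef_pos: [474.5, 107.8, -7.1]
ee_rot: [0.047, 0.706, 0.047, -0.705]
force: [-1.1, 0.3, 4.7]
grip_width: 0.286
```

>>> step_arm:
  commands:
    - [[0, 0, 0], 0]
    - [[0, 0, 0], 0]

```text
time_s: 16.55
eef_pos: [474.5, 107.8, -7.1]
ee_rot: [0.047, 0.706, 0.047, -0.705]
force: [-1.2, 0.9, 5.5]
grip_width: 0.285
```

>>> step_arm:
  commands:
    - [[0, 0, 0.5], 0]
    - [[0, 0, 0.9], 0]
    - [[0, 0, 0.9], 0]
    - [[0, 0, 0.4], 0]
    - [[0, 0, 0], 0]

```text
time_s: 17.05
eef_pos: [475.4, 107.8, 102.4]
ee_rot: [0.047, 0.707, 0.047, -0.704]
force: [-0.1, 0.6, -0.8]
grip_width: 0.291
```

Run:
```python
from h import *
go(412.8,252,100,73)
```

```text
t17.1 pos [475.4 107.8 102.4] jaw -82.4 q1 -0.02 q6 1.42 grip 0.29
d/40 [-1.57  3.61 -0.06] turn deg 65.4 norm 0.3634 (alt -114.6)
```

>>> step_arm:
  commands:
    - [[-0.19, 0.45, 0], 0.0454]
    - [[-0.19, 0.45, 0], 0.0454]
    - [[-0.19, 0.45, 0], 0.0454]
    - [[-0.19, 0.45, 0], 0.0454]
    - [[-0.19, 0.45, 0], 0.0454]

```text
time_s: 17.55
eef_pos: [435.3, 198.3, 99.0]
ee_rot: [-0.292, -0.643, -0.292, 0.645]
force: [0.4, -0.2, -0.1]
grip_width: 0.286
```

>>> step_arm:
  commands:
    - [[-0.19, 0.45, 0], 0.0454]
    - [[-0.19, 0.45, 0], 0.0454]
    - [[-0.19, 0.45, 0], 0.0454]
    - [[0, 0, 0], 0]
    - [[0, 0, 0], 0]

```text
time_s: 18.05
eef_pos: [413.1, 251.4, 99.5]
ee_rot: [-0.42, -0.568, -0.42, 0.57]
force: [-1.1, -0.1, -0.5]
grip_width: 0.287
```

Run:
```python
from h import *
c=wshot("w11"); go(412.8,252,23,73)
```

```text
t18.1 pos [413.4 251.2  99.7] jaw -17.2 q1 0.30 q6 0.60 grip 0.29
d/40 [-0.02  0.02 -1.92] turn deg 0.2 norm 0.0011 (alt -179.8)
```

View pics/w11.png

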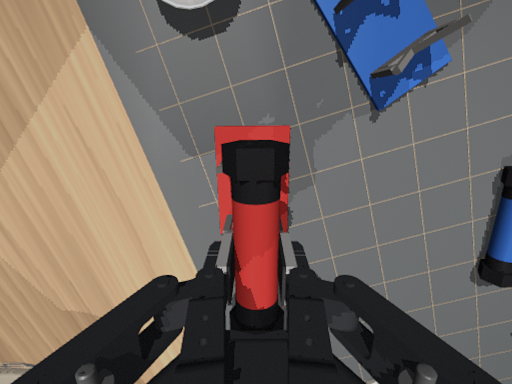

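Run:
```python
import pickle;from h import *
c=pickle.load(open("w11.pkl","rb"));a=np.radians(73);u=np.array([np.cos(a),np.sin(a)])
P=ray(c,[[216,127],[291,127]],8);print(P.mean(0)-60*u)
```

```text
[411.30390709 253.82013417]
```

>>> step_arm:
  commands:
    - [[-0.03, 0.02, -0.7], 0.001]
    - [[0, 0, -0.6], 0]
    - [[0, 0, -0.4], 0]
    - [[0, 0, -0.15], 0]
    - [[0, 0, 0], 0]

```text
time_s: 18.6
eef_pos: [412.3, 251.9, 26.1]
ee_rot: [-0.421, -0.568, -0.421, 0.569]
force: [1.2, 0.5, 0.0]
grip_width: 0.287
```

>>> step_arm:
  commands:
    - [[0, 0, 0], 0]

```text
time_s: 18.7
eef_pos: [412.9, 252.4, 27.1]
ee_rot: [0.421, 0.569, 0.421, -0.568]
force: [-0.3, -0.6, -1.1]
grip_width: 0.285
```

>>> step_arm:
  commands:
    - [[-0.01, 0.01, -0.08], 0]
    - [[0, 0, 0], 0]
    - [[0, 0, 0], 0]

```text
time_s: 19.0
eef_pos: [412.2, 253.2, 24.4]
ee_rot: [0.421, 0.568, 0.421, -0.567]
force: [-3.2, 1.4, 7.9]
grip_width: 0.286
```

>>> step_arm:
  commands:
    - [[0, 0, 0], 0]
    - [[0, 0, 0], 0]
    - [[0, 0, 0], 0]
    - [[0, 0, 0], 0]
    - [[0, 0, 0], 0]
  gripper: -1

```text
time_s: 19.5
eef_pos: [412.0, 252.9, 23.3]
ee_rot: [0.421, 0.568, 0.421, -0.568]
force: [0.7, -0.6, -0.5]
grip_width: 0.999
```

>>> step_arm:
  commands:
    - [[0, 0, 0.3], 0]
    - [[0, 0, 0.8], 0]
    - [[0, 0, 0.8], 0]
    - [[0, 0, 0.4], 0]
    - [[0, 0, 0], 0]

```text
time_s: 20.0
eef_pos: [413.1, 253.3, 118.1]
ee_rot: [0.422, 0.57, 0.421, -0.566]
force: [0.1, -0.2, -0.7]
grip_width: 0.996
```

Run:
```python
from h import *
c=wshot("w12"); go(647,142.5,118,77.5)
```

```text
t20.1 pos [412.3 253.1 116.4] jaw -16.9 q1 0.31 q6 0.60 grip 1.00
d/40 [ 5.87 -2.76  0.04] turn deg 4.4 norm 0.0242 (alt -175.6)
```

View pics/w12.png

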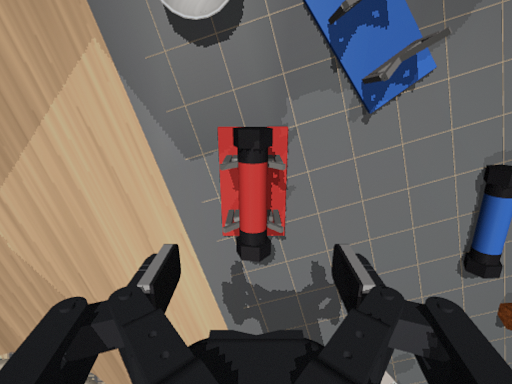

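>>> step_arm:
  commands:
    - [[0.84, -0.39, 0], 0.004]
    - [[0.84, -0.39, 0], 0.004]
    - [[0.84, -0.39, 0], 0.004]
    - [[0.84, -0.39, 0], 0.004]
    - [[0.84, -0.39, 0], 0.004]

```text
time_s: 20.55
eef_pos: [580.6, 174.0, 113.9]
ee_rot: [-0.439, -0.554, -0.439, 0.555]
force: [0.1, -0.3, 0.2]
grip_width: 1.002
```

>>> step_arm:
  commands:
    - [[0.84, -0.39, 0], 0.004]
    - [[0.84, -0.39, 0], 0]
    - [[0, 0, 0], 0]
    - [[0, 0, 0], 0]

```text
time_s: 20.95
eef_pos: [646.5, 143.5, 113.5]
ee_rot: [-0.442, -0.551, -0.443, 0.553]
force: [-1.0, -0.2, 0.6]
grip_width: 1.001
```

Run:
```python
from h import *
wt("w12",[[253,128],[255,260]],50);wt("w12",[[252.5,127],[254,236]],8)
c=wshot("w13"); go(647,142.5,-9,77.5)
```

```text
[411.6 254. ] ang 73.9 len 126.1
[411.  254.9] ang 73.8 len 119.4
t21.0 pos [646.2 144.  114.1] jaw -12.5 q1 0.04 q6 0.26 grip 1.00
d/40 [ 0.02 -0.04 -3.08] turn deg 0.0 norm 0.0002 (alt -180.0)
```

View pics/w13.png

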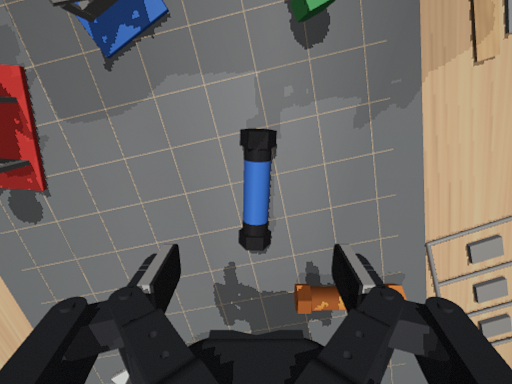

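Run:
```python
from h import *;import pickle
wt("w13",[[257.5,160],[256,224]]);wt("w13",[[258,130],[255,249]])
c=pickle.load(open("w13.pkl","rb"));print("orange corners",ray(c,[[297,284],[299,313]],20))
```

```text
[646.3 140.6] ang 76.3 len 67.4
[645.8 139.9] ang 76.1 len 125.1
orange corners [[667.28937893  25.17061388]
 [662.70943687 -15.56484535]]
```

>>> step_arm:
  commands:
    - [[0, -0.08, -0.7], -0.007]
    - [[0, 0, -0.9], 0]
    - [[0, 0, -0.9], 0]
    - [[0, 0, -0.45], 0]
    - [[0, 0, -0.08], 0]

```text
time_s: 21.5
eef_pos: [644.7, 141.3, -8.4]
ee_rot: [-0.435, -0.555, -0.438, 0.558]
force: [-0.0, 0.3, 0.2]
grip_width: 0.999
```

>>> step_arm:
  commands:
    - [[0, 0, 0], 0]
    - [[0, 0, 0], 0]

```text
time_s: 21.7
eef_pos: [647.7, 140.9, -4.2]
ee_rot: [0.437, 0.557, 0.436, -0.556]
force: [-0.2, -0.5, -0.1]
grip_width: 0.997
```

>>> step_arm:
  commands:
    - [[0, 0, -0.06], 0]
    - [[0, 0, 0], 0]
    - [[0, 0, 0], 0]

```text
time_s: 22.0
eef_pos: [647.2, 140.5, -7.9]
ee_rot: [0.436, 0.557, 0.436, -0.556]
force: [0.7, 0.3, -0.3]
grip_width: 0.999
```

>>> step_arm:
  commands:
    - [[0, 0, 0], 0]
    - [[0, 0, 0], 0]
    - [[0, 0, 0], 0]
    - [[0, 0, 0], 0]
    - [[0, 0, 0], 0]
  gripper: 1
  force: 40

```text
time_s: 22.5
eef_pos: [647.3, 140.5, -8.1]
ee_rot: [0.436, 0.557, 0.436, -0.556]
force: [0.9, -0.2, 1.3]
grip_width: 0.284
```

>>> step_arm:
  commands:
    - [[0, 0, 0], 0]
    - [[0, 0, 0], 0]

```text
time_s: 22.7
eef_pos: [647.3, 140.5, -8.1]
ee_rot: [0.436, 0.557, 0.436, -0.556]
force: [0.6, 1.1, 2.2]
grip_width: 0.29
```

>>> step_arm:
  commands:
    - [[0, 0, 0.5], 0]
    - [[0, 0, 0.9], 0]
    - [[0, 0, 0.9], 0]
    - [[0, 0, 0.4], 0]
    - [[0, 0, 0], 0]

```text
time_s: 23.2
eef_pos: [648.2, 140.6, 102.2]
ee_rot: [0.437, 0.558, 0.435, -0.555]
force: [-0.3, -0.4, -1.0]
grip_width: 0.29
```

Run:
```python
from h import *
go(556,355.5,100,110.3)
```

```text
t23.2 pos [648.2 140.6 102.2] jaw -13.8 q1 0.04 q6 0.28 grip 0.29
d/40 [-2.31  5.37 -0.06] turn deg 34.1 norm 0.1895 (alt -145.9)
```

>>> step_arm:
  commands:
    - [[-0.38, 0.89, 0], 0.0316]
    - [[-0.38, 0.89, 0], 0.0316]
    - [[-0.38, 0.89, 0], 0.0316]
    - [[-0.38, 0.89, 0], 0.0316]
    - [[-0.38, 0.89, 0], 0.0316]

```text
time_s: 23.7
eef_pos: [569.6, 319.6, 97.7]
ee_rot: [0.56, 0.43, 0.561, -0.432]
force: [0.2, -0.7, 0.0]
grip_width: 0.288
```

>>> step_arm:
  commands:
    - [[-0.38, 0.89, 0], 0.0316]
    - [[0, 0, 0], 0]
    - [[0, 0, 0], 0]
    - [[0, 0, 0], 0]

```text
time_s: 24.1
eef_pos: [556.1, 353.0, 98.6]
ee_rot: [0.58, 0.404, 0.58, -0.405]
force: [-0.1, -0.1, -0.6]
grip_width: 0.286
```

Run:
```python
from h import *
c=wshot("w14"); go(556,355.5,22,110.3)
```

```text
t24.1 pos [556.3 352.9  99. ] jaw 20.2 q1 0.39 q6 0.04 grip 0.29
d/40 [-0.01  0.07 -1.92] turn deg 0.1 norm 0.0006 (alt -179.9)
```

View pics/w14.png

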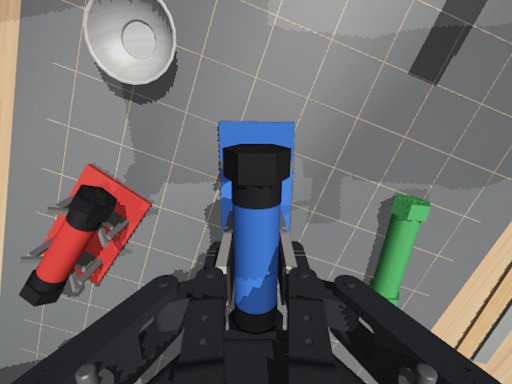

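Run:
```python
import pickle;from h import *
c=pickle.load(open("w14.pkl","rb"));a=np.radians(110.3);u=np.array([np.cos(a),np.sin(a)])
P=ray(c,[[219,122],[295,122]],8);print(P.mean(0)-60*u)
```

```text
[555.0450714  359.45402992]
```

>>> step_arm:
  commands:
    - [[-0.02, 0.1, -0.7], 0.001]
    - [[0, 0, -0.6], 0]
    - [[0, 0, -0.4], 0]
    - [[0, 0, -0.15], 0]
    - [[0, 0, 0], 0]

```text
time_s: 24.65
eef_pos: [555.3, 357.6, 25.3]
ee_rot: [0.581, 0.403, 0.581, -0.404]
force: [0.6, 0.0, -0.7]
grip_width: 0.288
```

>>> step_arm:
  commands:
    - [[0, 0, 0], 0]
    - [[0, 0, -0.06], 0]
    - [[0, 0, 0], 0]

```text
time_s: 24.95
eef_pos: [555.3, 358.2, 23.8]
ee_rot: [0.581, 0.403, 0.581, -0.403]
force: [-0.6, 0.1, -0.5]
grip_width: 0.284
```

>>> step_arm:
  commands:
    - [[0, 0, -0.03], 0]
    - [[0, 0, 0], 0]

```text
time_s: 25.15
eef_pos: [555.3, 358.2, 22.9]
ee_rot: [0.581, 0.403, 0.581, -0.403]
force: [-2.7, -0.6, 4.6]
grip_width: 0.292
```

>>> step_arm:
  commands:
    - [[0, 0, 0], 0]
    - [[0, 0, 0], 0]
    - [[0, 0, 0], 0]
    - [[0, 0, 0], 0]
    - [[0, 0, 0], 0]
  gripper: -1

```text
time_s: 25.65
eef_pos: [555.1, 358.1, 22.0]
ee_rot: [0.581, 0.403, 0.581, -0.403]
force: [-0.3, 0.9, 0.4]
grip_width: 1.0
```

>>> step_arm:
  commands:
    - [[0, 0, 0.3], 0]
    - [[0, 0, 0.8], 0]
    - [[0, 0, 0.8], 0]
    - [[0, 0, 0.4], 0]
    - [[0, 0, 0], 0]

```text
time_s: 26.15
eef_pos: [556.3, 358.7, 117.7]
ee_rot: [0.582, 0.405, 0.58, -0.401]
force: [-0.3, 0.8, -0.5]
grip_width: 1.0
```

Run:
```python
from h import *
from rig import capture
c=wshot("w15"); go(556,355.5,22,110.3)
for n in("scene","side"): cv2.imwrite(f"pics/{n}f.png",capture(n)["image"])
```

```text
t26.2 pos [555.5 358.3 115.4] jaw 20.5 q1 0.40 q6 0.04 grip 1.00
d/40 [ 0.01 -0.07 -2.34] turn deg -0.2 norm -0.0012 (alt 179.8)
```

View pics/w15.png

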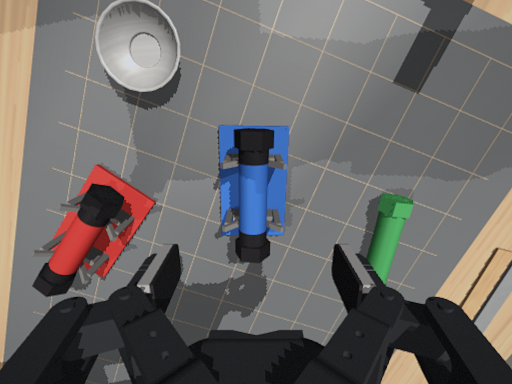

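View pics/sidef.png

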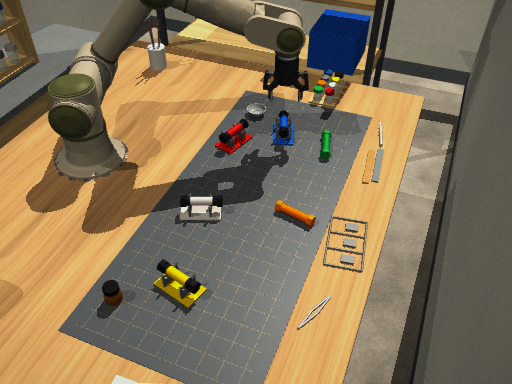

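View pics/scenef.png

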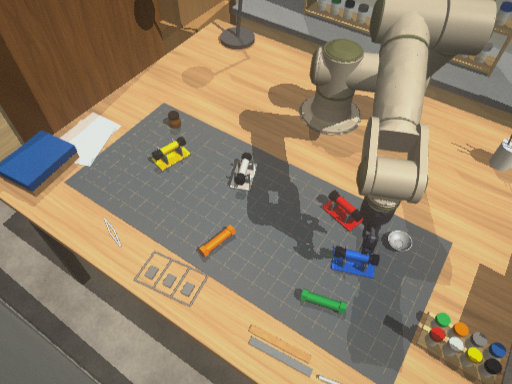

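All four tubes sit in their own cradles, and the jar, the dish and the look-alikes are where they were. I'll do one numeric check on blue, then hand in.

Run:
```python
from h import *
wt("w15",[[254,129],[253,261]],50);wt("w15",[[253.5,126],[254,235]],8)
from rig import ctrl,ticket
s=ctrl.sense();print(s["eef_pos"],s["force"],np.abs(s["dq"]).max(),s["time_s"])
print(ticket.finish_job())
```

```text
[555.3 357.4] ang 110.0 len 126.4
[554.6 360. ] ang 110.7 len 119.1
[554.62610307 357.87485876 113.04436868] [-0.58194776  0.7588678  -0.73420001] 0.014737148981030524 26.3
the job is handed in; nothing more can be done
None
```

All four tubes (white, yellow, red, blue) are lying in the cradles of their own colour, released, and the job was handed in at 26.3 s.

- **Centring:** the wrist-camera check after each release put every tube 1–3 mm from its cradle's middle lengthwise and within about 1° of its axis. Blue was the furthest off, at about 2.7 mm. The wrist, scene and side pictures showed the tubes down in both notches with the caps outside the uprights. I judged how deep they sit by eye and from the tool height at release, and did not measure it directly.
- **Failed grasp:** the first try on the white tube closed on air. The fingertips stand about 29 mm further back than the stated nose length. The tube had not moved, so I regrasped about 26 mm lower and used that height for the rest. The reported TCP height went below zero there.
- **Small disagreements:** the cameras differed by up to about 5 mm on the cradle positions. For the blue and white tubes the scene and side views differed by 13–17 mm along the axis, which the wrist view settled before grasping.
- **Everything else:** in the final pictures the paint jar, steel dish and the green and orange look-alikes look unmoved; I did not measure their shift. The gripper ended open and clear above the blue cradle, and the highest wrist force I read was about 9 N.

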